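# Let the blue tape roll out of the desk dispenser

### The job

Press down the red paddle of the lever whose gate holds back the blue roll of tape, and keep it down until the blue roll has rolled under the lifted gate into the bay at the low end of its lane; then let go so that the gate drops shut again. Do not touch the rolls or the gates, leave the other lever and the yellow roll as they are, and do not disturb the other stationery.

Things in the scene. Friction and masses are not known exactly. Their poses are not given: they have to be found in the camera images.
- dispenser: white two-lane tape dispenser fixed to the desk, 176 (x) x 216 (y, over the lever posts) x 86 mm. Origin: on the desk under the line of the gates, midway between the lanes. x points up the lanes, which slope down to -x at 0.16 rad, to an end wall at x -98 mm. Lane centres at y +25 (left) and -25 mm (right); lanes 22 mm wide, floor 30 mm over the desk at x 0, walls 20 mm high
- lever_left (a joint): left rocking lever, on a pin along the dispenser's x at (0, +87, 80) mm in its frame. 0 = at rest, gate shut; grows (rad) as the outer (paddle) end goes down and the inner end lifts the gate; hard stop at 0.62. The roll passes under the gate from about 0.47. A spring returns it to 0: 3 N down on the paddle's centre starts it, about 6 N holds it fully down
- lever_right (a joint): right rocking lever: mirror image of lever_left, pin at (0, -87, 80) mm in the dispenser's frame, same values and forces
- paddle_left (a point): centre of the top of the red square paddle (40 x 40 x 8 mm) of lever_left, 70 mm outward of the pin and 8 mm above it: at (0, +157, 88) mm in the dispenser's frame at rest. At full stroke it has sunk about 42 mm and moved under 10 mm sideways, tilting with the lever. Free air above and below it
- paddle_right (a point): the same for lever_right, 157 mm to the dispenser's -y
- gate_left (a point): black gate on the inner end of lever_left, a 14 x 5 mm blade hanging in the left lane, its lower edge 12 mm above the lane floor when shut. This point: middle of its lower edge, 62 mm inward of the pin and 38 mm below it at rest
- gate_right (a point): the same for lever_right and the right lane
- blue_roll: blue roll of tape with a white core, 40 mm in diameter, 19 mm wide, about 40 g, on its edge in either lane just above (+x of) the shut gate, its centre 23 mm up the lane from it. Origin at its centre; its own y axis is its axle, across the lane. With the gate open it rolls by itself within about 1 s to the end wall, centre at x -78 mm in the dispenser's frame
- yellow_roll: the same in yellow, in the other lane
- eraser: white block eraser, 55 x 32 x 13 mm, loose on the desk; leave it alone. Origin: centre of its underside
- staples_a: strip of silver staples, 50 x 13 x 7 mm, loose on the desk; leave it alone. Origin: centre of its underside
- staples_b: another strip of silver staples, 50 x 13 x 7 mm, loose on the desk; leave it alone. Origin: centre of its underside
- green_corrector: lime green correction-tape mouse, about 88 x 36 x 16 mm, loose on the desk; leave it alone. Origin: centre of its underside
- purple_corrector: purple correction-tape mouse, about 88 x 36 x 16 mm, loose on the desk; leave it alone. Origin: centre of its underside
- stapler: black stapler on a white foot, 145 x 36 mm, up to 62 mm high, loose on the desk; leave it alone. Origin: centre of its underside
- tape_ring: large cream ring of tape lying flat, 76 mm across, 19 mm high, loose on the desk; leave it alone. Origin: centre of its underside

How it is judged (in metres and radians):
On the way, in this order (a step that is already met when the one before it is completed fails the run):
1. the gate in front of the blue roll is being lifted by its lever (((y of blue_roll in the frame of dispenser above 0 m and value of joint lever_left above 0.3 rad and contact force between the fingers and lever_left above 0.5 N) or (y of blue_roll in the frame of dispenser below 0 m and value of joint lever_right above 0.3 rad and contact force between the fingers and lever_right above 0.5 N))), for 0.05 s.
2. the blue roll has rolled under the gate into the bay while its lever was held down (x of blue_roll in the frame of dispenser below -0.06 m and value of joint any of lever_left, lever_right above 0.2 rad), for 0.05 s.
At the end, for the whole second after the job is handed in: the blue roll is at rest on its edge at the low end of its lane, centre within 10 mm of its place against the end wall, axle within 0.25 rad of square across the lane; both levers are back (under 0.06 rad); the yellow roll is within 8 mm of its start (x of blue_roll in the frame of dispenser between -0.088 and -0.068 m and z of blue_roll in the frame of dispenser below 0.05 m and y of blue_roll in the frame of dispenser between -0.04 and 0.04 m and angle between the y axis of blue_roll and the y axis of dispenser, either way round below 0.25 rad and linear speed of blue_roll below 0.02 m/s and value of joint each of lever_left, lever_right below 0.06 rad and distance of yellow_roll from where it was at the start of the episode below 0.008 m); the robot touches nothing.
It fails at once if a roll is touched by the robot (contact force between any of the fingers, the arm and blue_roll above 0.3 N or contact force between any of the fingers, the arm and yellow_roll above 0.3 N).
It fails at once if a gate is touched by the robot instead of being lifted by its lever (contact force between any of the fingers, the arm and lever_left_c2 above 0.3 N or contact force between any of the fingers, the arm and lever_left_c3 above 0.3 N or contact force between any of the fingers, the arm and lever_right_c2 above 0.3 N or contact force between any of the fingers, the arm and lever_right_c3 above 0.3 N).
It fails at once if a roll is lifted out of its lane (z of any of blue_roll, yellow_roll in the frame of dispenser above 0.075 m).
It fails at once if the lever of the yellow roll's gate is pressed (over 0.15 rad) ((y of blue_roll in the frame of dispenser above 0 m and value of joint lever_right above 0.15 rad) or (y of blue_roll in the frame of dispenser below 0 m and value of joint lever_left above 0.15 rad)).
It fails at once if other stationery is disturbed (moved over 15 mm) (distance of any of eraser, staples_b, staples_a, purple_corrector, stapler, tape_ring, green_corrector from where it was at the start of the episode above 0.015 m).
It also fails if it takes over 30 s, if anything falls off the work surface, if the arm or the gripper's body presses on something with over 40 N, if the wrist force passes 120 N, or if a joint passes its speed limit or range.

### The arm

A 7-joint arm with a two-finger parallel gripper is mounted at the origin on the work surface. World frame = base frame: x ahead of the robot, y to its left, z up, the work surface at z = 0. Lengths are in m, angles in degrees, forces in N, time in s.
With the tool pointing down it reaches from about 0.425 to 0.875 m from the base axis. Payload 4.7 kg.
Tool frame: the origin (TCP) lies midway between the tips of the shut fingers; the grasp point (between the pads) lies env.grip_point_offset behind it (env.grip_point_offset is the distance from the TCP to the grasp point, in m); z points along the fingers, y is the line along which they close (so a half turn about z gives the same grasp; the last joint's range is limited). The gripper opens to 87 mm and grips with 3 to 60 N. Pads are 19 mm wide; open, the fingers measure 117 mm over their backs; the gripper's body (75 mm by 190 mm) begins 51 mm behind the grasp point.
Start: joints at [-74.994, 18.392, -4.016, 83.108, 1.295, 78.541, -3.26], TCP at [0.159, 0.63, 0.223] pointing down, gripper open.
Joint ranges: [-163.93, 163.93], [-17.29, 119.83], [-79.2, 71.16], [3.27, 140.29], [-89.18, 269.18], [5.43, 117.66], [-154.24, 154.24]. Speed limits (degrees/s): [147.25, 147.25, 180, 180, 180, 180, 180].

### API

Orientations are given as [roll, pitch, yaw] about the fixed x, y, z axes, in that order (R = Rz(yaw) Ry(pitch) Rx(roll)).
In Python, from cell import env gives the robot as it stands.
- The arm moves only by the shell command python3 -m creep 'ROWS' [FORCE]. ROWS is a JSON object of lists of equal length, an entry for each row: "translation": the shift along the tool's x, y, z in units of 0.08 m (1.0 is 0.08 m), a list of three; "turn": the turn, a rotation vector about the tool's x, y, z in units of 180 degrees (1.0 is 180 degrees), a list of three; "grip": the opening, from 0 (shut) to 1 (fully open). In form: {"translation": [[x, y, z], ...], "turn": [[ax, ay, az], ...], "grip": [grip, ...]}. A call has 1 to 5 rows; each row shifts and turns the commanded pose from where the row before left it, along the tool's axes as they then stand; what a row does not reach is not made up. A row lasts 1/8 s, in which the tool goes at most 62.5 mm and 10.7 degrees, less where a joint would pass 70% of its speed; a pose out of reach is approached as far as the arm can. A call with a number of a shift or a turn outside -1 to 1 is refused whole. A call with a gripper value outside its range is refused whole. The fingers move at their own pace and stop on an object; FORCE is the grip in N (left out, the last holds). Time passes only in rows, so rows that do not move let the fingers close. It gives the time, the measured TCP pose, the force, the opening and the grip force at its end, in the units of the state.
- env.get_obs(): the state, without advancing time (a new reading comes with each control period).
- env.read_camera(name): name is "scene" or "side" or "wrist"; returns a dict with "frame" (384x512x3 uint8, red, green, blue), "z_map" (384x512 float32, m along the optical axis (not along the pixel's ray), 0 where there is no reading), "K" (3x3 intrinsics, pixels), "D" ([k1, k2, p1, p2, k3] as OpenCV has them; the pictures are not rectified), "rvec" (rotation vector, rad) and "tvec" (3), from world to camera coordinates, as OpenCV has them. Camera axes: x right, y down, z forward; pixel columns grow to the right and rows downward; lengths in m; the calibration is good to about 2 mm. A picture is of the moment at which its call begins.
- env.sign_off(): hands the job in; it is judged then, once.
The state is a dict: "time_s": time; "qpos": joint angles; "joint_velocities": joint speeds; "effort": joint torques, N m; "tool_pos": TCP position; "tool_rot": TCP orientation; "force": force on the tool from outside, world axes, zero at the start; "wrist_torque": the same for the moment, N m; "grip_width": finger opening in m; "grasp_force": force on a finger pad.
Only numpy, scipy, OpenCV 4.12 (cv2) and the standard library are available. Lean on these libraries where they do the work, as an engineer would, in place of code of your own. Each camera call takes 0.05 s, during which the arm holds its last target. There are 200 camera calls.

## Working session

There is one attempt and no reset: what is moved stays moved. The work goes in short steps, Python scripts to look and compute and a shell command to move; the robot and the scene stay as the last step left them, time stands still between calls to the robot, and variables do not carry over. Pictures are saved under pics/ and viewed, at most 10 in all, crops included, and the job is handed in when it is done.

```bash
mkdir -p pics; cat > h.py <<'E'
import numpy as np, cv2
from cell import env
def grab(n):
    c=env.read_camera(n); f=c["frame"]; z=c["z_map"].astype(float)
    h,w=z.shape; u,v=np.meshgrid(np.arange(w),np.arange(h))
    p=cv2.undistortPoints(np.stack([u,v],-1).reshape(-1,1,2).astype(np.float64),c["K"],c["D"]).reshape(h,w,2)
    P=np.dstack([p[...,0]*z,p[...,1]*z,z])
    R=cv2.Rodrigues(c["rvec"])[0]
    W=(P-np.ravel(c["tvec"]))@R
    W[z==0]=np.nan
    return f,W
def hsv(f): return cv2.cvtColor(f,cv2.COLOR_RGB2HSV)
E
python3 - <<'E'
from h import *
ims=[]
for n in("scene","side"):
    f,W=grab(n); ims.append(f); H=hsv(f)
    for nm,lo,hi in(("red",(0,150,80),(8,255,255)),("red2",(172,150,80),(180,255,255)),("blue",(100,120,50),(125,255,255)),("yellow",(22,130,100),(34,255,255))):
        m=cv2.inRange(H,lo,hi); k,l,s,c=cv2.connectedComponentsWithStats(m)
        for i in range(1,k):
            if s[i,4]>30:
                q=W[l==i]; print(n,nm,c[i].round(),s[i,4],np.nanmedian(q,0).round(4),np.nanmin(q,0).round(3),np.nanmax(q,0).round(3))
    cv2.imwrite(f"pics/{n}0.png",f[...,::-1])
print(env.get_obs())
E
```

```text
scene red [218. 159.] 75 [ 0.5663 -0.1682  0.0884] [ 0.545 -0.185  0.085] [ 0.581 -0.151  0.09 ]
scene red [280. 222.] 165 [0.5643 0.1451 0.088 ] [0.546 0.082 0.047] [0.581 0.164 0.09 ]
scene red2 [218. 158.] 36 [ 0.5448 -0.1877  0.084 ] [ 0.476 -0.332 -0.002] [ 0.581 -0.151  0.089]
scene blue [36. 89.] 10482 [ 0.9276 -1.8926 -0.0421] [ 0.578 -1.93  -0.659] [ 1.258 -0.336  0.277]
scene blue [64.  7.] 48 [ 0.674  -1.8968  0.2101] [ 0.666 -1.913  0.172] [ 0.682 -1.878  0.246]
scene blue [149.   2.] 291 [ 0.206  -1.8957  0.1837] [-0.099 -1.923  0.17 ] [ 0.334 -1.877  0.214]
scene blue [253.   1.] 49 [-0.541  -1.8929  0.1246] [-0.579 -1.917  0.1  ] [-0.463 -1.872  0.138]
scene blue [286.  32.] 2061 [-0.8213 -1.8941 -0.1149] [-1.117 -1.931 -0.475] [-0.239 -0.817  0.122]
scene blue [248.  29.] 645 [-0.4961 -1.8944 -0.0512] [-0.597 -1.922 -0.175] [-0.394 -1.866  0.047]
scene blue [154.  41.] 4006 [ 0.1754 -1.8954 -0.0304] [-0.35  -1.928 -0.219] [ 0.681 -1.451  0.152]
scene blue [319.  56.] 340 [-1.1269 -1.8918 -0.3025] [-1.248 -1.926 -0.506] [-0.261 -0.763  0.004]
scene blue [329.  67.] 48 
[... 2166 characters left out ...]
, 'qpos': array([-74.99518854,  18.43323095,  -4.0152477 ,  83.16801028,
         1.294808  ,  78.54141594,  -3.26080075]), 'joint_velocities': array([ 0.02946162,  0.05361668, -0.10398838, -0.09937284, -0.05338834,
       -0.02944779, -0.00217411]), 'effort': array([ 2.21513660e-04, -4.92570448e+01, -4.05428158e-01, -3.13399673e+01,
       -6.41343347e-02,  3.94799060e-02,  7.57484622e-05]), 'tool_pos': array([0.15934385, 0.62965146, 0.22158792]), 'tool_rot': array([-1.79902564e+02,  5.42404911e-03,  1.65803681e+02]), 'force': array([-0.60628706,  0.62658629, -0.54454605]), 'wrist_torque': array([ 0.00525278, -0.04854719, -0.00378341]), 'grasp_force': 0.0, 'grip_width': 0.08679725201523147}
```

View pics/scene0.png

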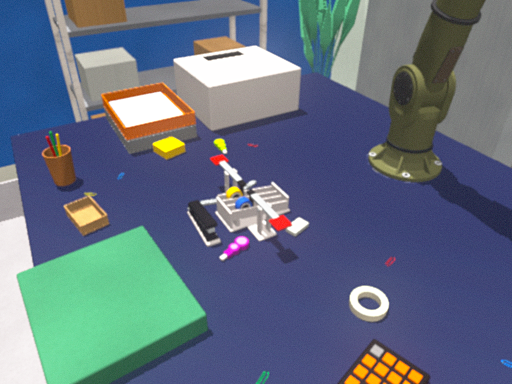

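View pics/side0.png

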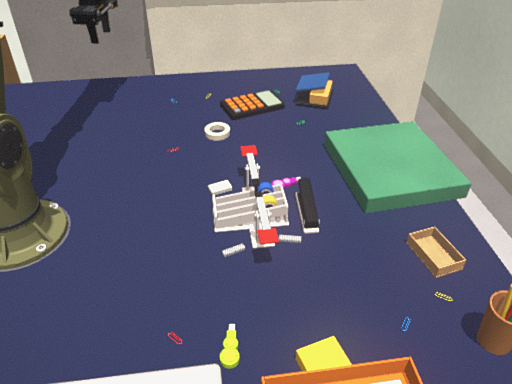

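The side view shows the dispenser around (255,210), with red paddles at (249,150) and (267,236). The blue roll at (265,186) is on the +y lane and the yellow roll at (269,199) is on the -y lane. The rolls lie 23 mm to +x of the paddle line, so the dispenser's x points along world x and blue is in the **left** lane.

paddle_left measures about (0.564, 0.140, 0.088). The paddles are 0.315 m apart, which fits the expected 0.314 m. I'll shut the gripper and move there at height.

```bash
python3 -m creep '{"translation":[[-0.53,-0.39,0],[-0.53,-0.39,0],[-0.53,-0.39,0],[-0.53,-0.39,0],[-0.53,-0.39,0]],"turn":[[0,0,0],[0,0,0],[0,0,0],[0,0,0],[0,0,0]],"grip":[0,0,0,0,0]}'
python3 -m creep '{"translation":[[-0.53,-0.39,0],[-0.53,-0.39,0],[-0.53,-0.39,0],[-0.53,-0.39,0],[-0.53,-0.39,0]],"turn":[[0,0,0],[0,0,0],[0,0,0],[0,0,0],[0,0,0]],"grip":[0,0,0,0,0]}'
python3 -m creep '{"translation":[[-0.53,-0.39,0],[-0.53,-0.39,0],[0,0,0],[0,0,0],[0,0,0]],"turn":[[0,0,0],[0,0,0],[0,0,0.055],[0,0,0.055],[0,0,0.055]],"grip":[0,0,0,0,0]}'
python3 -m creep '{"translation":[[0,0,0],[0,0,0],[0,0,0],[0,0,0],[0,0,0]],"turn":[[0,0,0.055],[0,0,0.055],[0,0,0.055],[0,0,0.055],[0,0,0.036]],"grip":[0,0,0,0,0]}'
python3 - <<'E'
from h import *
print(env.grip_point_offset)
for n in("scene","side","wrist"):
    f,W=grab(n); H=hsv(f)
    m=((H[...,0]<8)|(H[...,0]>172))&(H[...,1]>150)&(H[...,2]>70)&(abs(W[...,2]-.0875)<.006)&(abs(W[...,0]-.56)<.06)&(abs(W[...,1]-.14)<.06)
    m=m.astype(np.uint8); k,l,s,c=cv2.connectedComponentsWithStats(m)
    for i in range(1,k):
        if s[i,4]>20: q=W[l==i]; print(n,s[i,4],np.median(q,0),q.min(0),q.max(0))
    cv2.imwrite(f"pics/{n}1.png",f[...,::-1])
a=cv2.imread("pics/wrist1.png");b=cv2.imread("pics/side1.png")
cv2.imwrite("pics/c1.png",np.hstack([a[:,::][:,56:456],cv2.resize(b[90:270,150:337],(400,384))]))
o=env.get_obs();print(o["tool_pos"],o["tool_rot"],o["force"])
E
```

```text
time_s: 0.72
tool_pos: [0.3276, 0.4252, 0.2222]
tool_rot: [-180.0, -0.0, 165.8]
force: [0.6, -0.0, 0.4]
grip_width: 0.0452
grasp_force: 0.0
time_s: 1.35
tool_pos: [0.4946, 0.2222, 0.2223]
tool_rot: [-180.0, -0.0, 165.8]
force: [-0.5, 0.8, 0.3]
grip_width: 0.0017
grasp_force: 0.0
time_s: 1.98
tool_pos: [0.5606, 0.1421, 0.222]
tool_rot: [-179.9, -0.0, 135.8]
force: [0.8, 0.1, 0.6]
grip_width: 0.0003
grasp_force: 0.0
time_s: 2.6
tool_pos: [0.5605, 0.1424, 0.2221]
tool_rot: [-180.0, 0.0, 89.8]
force: [-1.0, -0.5, 0.5]
grip_width: 0.001
grasp_force: 0.0
0.0187
scene 206 [0.56490325 0.14665041 0.08777845] [0.54247732 0.12440297 0.08295568] [0.58231241 0.16343467 0.09096425]
side 131 [0.56229144 0.13975635 0.08825215] [0.54303689 0.1185447  0.08300743] [0.58247538 0.16118288 0.09150756]
wrist 230 [0.56274123 0.1601767  0.08632155] [0.54263775 0.1320823  0.08297394] [0.58182779 0.16221965 0.08880586]
[0.56061383 0.14240605 0.22218476] [-1.79963678e+02  1.25823864e-02  9.01393056e+01] [-0.2055601   0.03218012 -0.20748161]
```

View pics/c1.png

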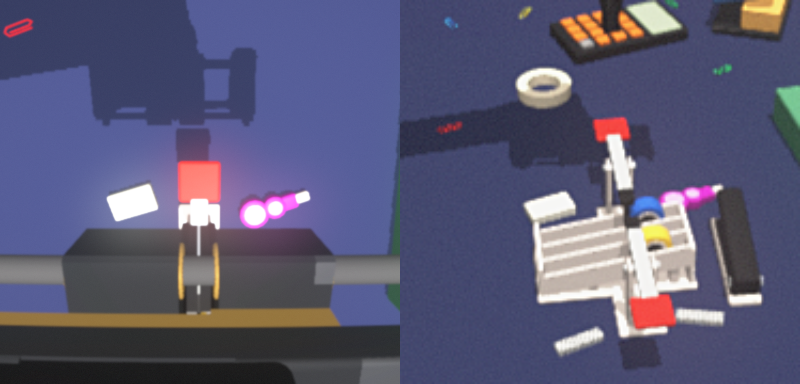

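The wrist view shows the red paddle at (200,180), directly in line with the shut fingers. The paddle centre is about (0.562, 0.141), and the TCP is 2 mm from it. Next I press: 120 mm down, then slowly to z of about 0.05, and hold.

```bash
python3 -m creep '{"translation":[[0,0,0.5],[0,0,0.5],[0,0,0.5],[0,0,0],[0,0,0]],"turn":[[0,0,0],[0,0,0],[0,0,0],[0,0,0],[0,0,0]],"grip":[0,0,0,0,0]}'
python3 -m creep '{"translation":[[0,0,0.13],[0,0,0.13],[0,0,0.13],[0,0,0.13],[0,0,0.13]],"turn":[[0,0,0],[0,0,0],[0,0,0],[0,0,0],[0,0,0]],"grip":[0,0,0,0,0]}'
python3 -m creep '{"translation":[[0,0,0],[0,0,0],[0,0,0],[0,0,0],[0,0,0]],"turn":[[0,0,0],[0,0,0],[0,0,0],[0,0,0],[0,0,0]],"grip":[0,0,0,0,0]}'
python3 -m creep '{"translation":[[0,0,0],[0,0,0],[0,0,0],[0,0,0],[0,0,0]],"turn":[[0,0,0],[0,0,0],[0,0,0],[0,0,0],[0,0,0]],"grip":[0,0,0,0,0]}'
python3 - <<'E'
from h import *
f,W=grab("side"); cv2.imwrite("pics/s2.png",cv2.resize(f[110:260,180:330],(600,600))[...,::-1])
H=hsv(f);m=cv2.inRange(H,(100,120,50),(125,255,255))>0
m&=(abs(W[...,0]-.53)<.1)&(abs(W[...,1])<.06)&(W[...,2]>.03);print(m.sum(),np.median(W[m],0))
E
```

```text
time_s: 3.38
tool_pos: [0.5619, 0.1426, 0.104]
tool_rot: [179.9, -0.0, 90.1]
force: [0.6, -0.5, 0.5]
grip_width: 0.0008
grasp_force: 0.0
time_s: 4.0
tool_pos: [0.5616, 0.1419, 0.0506]
tool_rot: [179.9, 0.0, 90.0]
force: [0.5, 0.0, 7.3]
grip_width: 0.0007
grasp_force: 2.6
time_s: 4.62
tool_pos: [0.5612, 0.1429, 0.0512]
tool_rot: [180.0, -0.1, 90.0]
force: [-0.4, 0.1, 6.0]
grip_width: 0.0003
grasp_force: 2.5
time_s: 5.25
tool_pos: [0.5612, 0.143, 0.0512]
tool_rot: [180.0, -0.1, 90.0]
force: [0.3, 1.5, 5.4]
grip_width: 0.0002
grasp_force: 2.5
103 [0.4830969  0.00400888 0.05393668]
```

View pics/s2.png

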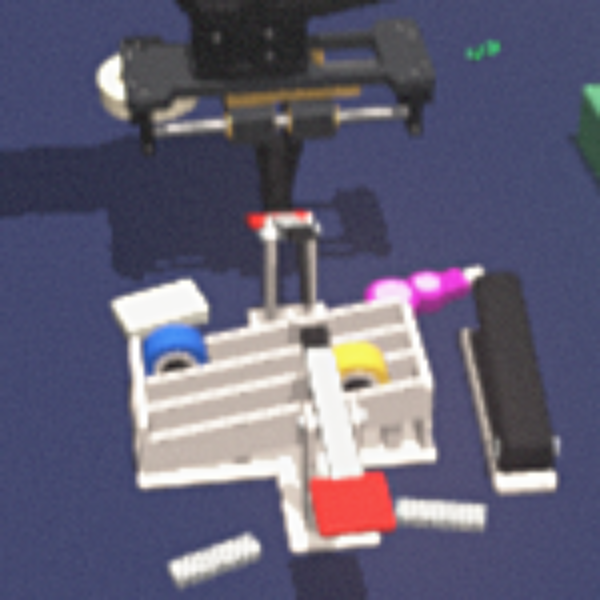

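The picture shows the blue roll at (175,350), against the low end wall at about x 0.483, which is -78 mm in the dispenser's frame. The gate is lifted and the yellow roll is still in place. I'm letting the lever up slowly and backing off.

```bash
python3 -m creep '{"translation":[[0,0,-0.15],[0,0,-0.15],[0,0,-0.15],[0,0,-0.15],[0,0,-0.15]],"turn":[[0,0,0],[0,0,0],[0,0,0],[0,0,0],[0,0,0]],"grip":[0,0,0,0,0]}'
python3 -m creep '{"translation":[[0,0,-0.5],[0,0,-0.5],[0,0,0],[0,0,0],[0,0,0]],"turn":[[0,0,0],[0,0,0],[0,0,0],[0,0,0],[0,0,0]],"grip":[0,0,0,0,0]}'
python3 - <<'E'
from h import *
f,W=grab("side"); H=hsv(f)
for n,lo,hi in(("blue",(100,120,50),(125,255,255)),("yellow",(22,130,100),(34,255,255)),("red",(0,150,80),(8,255,255))):
    m=(cv2.inRange(H,lo,hi)>0)&(abs(W[...,0]-.53)<.1)&(abs(W[...,1]+.016)<.2)&(W[...,2]>.03)
    for s in(m&(W[...,1]>-.016),m&(W[...,1]<-.016)):
        if s.sum()>20: print(n,s.sum(),np.median(W[s],0))
cv2.imwrite("pics/s3.png",cv2.resize(f[110:260,180:330],(600,600))[...,::-1])
E
```

```text
time_s: 5.92
tool_pos: [0.5605, 0.141, 0.1108]
tool_rot: [-179.9, 0.1, 90.0]
force: [-0.5, -0.2, 0.1]
grip_width: 0.0004
grasp_force: 0.0
time_s: 6.55
tool_pos: [0.5599, 0.1419, 0.1891]
tool_rot: [-179.9, 0.1, 90.0]
force: [0.1, -0.7, -0.0]
grip_width: 0.0004
grasp_force: 0.0
blue 105 [0.48337292 0.00500289 0.0540454 ]
yellow 67 [ 0.58604194 -0.04464936  0.07290246]
red 112 [0.56103283 0.13734405 0.08866476]
red 252 [ 0.56026703 -0.17777491  0.08821706]
```

View pics/s3.png

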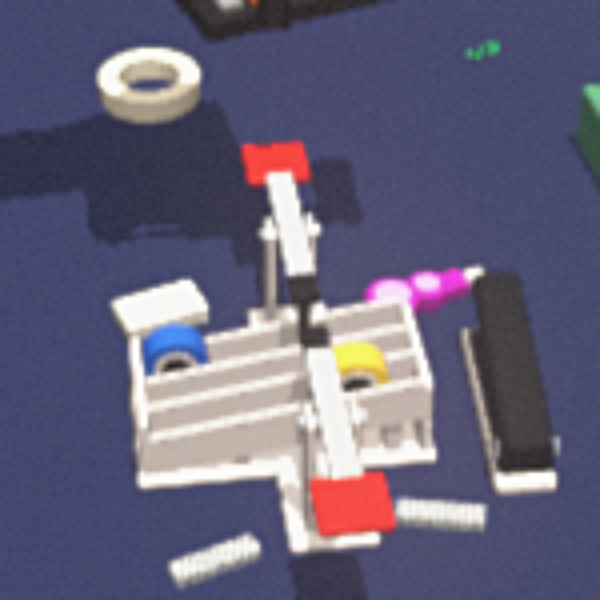

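The blue roll is in the bay at (175,350). Both paddles are back at z 0.088, the yellow roll has not moved, and the arm is clear.

```bash
python3 -c "from cell import env; print(env.sign_off())"
```

```text
the job is handed in; nothing more can be done
None
```

I pressed the left lever until the blue roll rolled into its bay, then released it so the gate dropped shut; the yellow roll and the other lever hadn't moved in the last picture, and the job is handed in, though no verdict came back.

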